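# Fit the electric candle into its collet stand

### The job

Take the electric candle with the red body out of its wooden block and set its steel shank fully home in the collet of the brass stand, pressing only gently. Then turn the stand's brass ring nut clockwise until the collet grips the shank snugly, without overtightening it, and let go. Leave the elephant, the cup and the bell where they stand.

Things in the scene. Friction and masses are not known exactly. Their poses are not given: they have to be found in the camera images.
- candle_grip (a point): Centre of the candle's red plastic body, the part to grasp: cylinder 26 mm in diameter, 14 mm high (8 mm below this point to 6 mm above), with a 5 mm high amber bulb on top. Under it a straight steel shank, 12 mm in diameter, 52 mm long, its foot 60 mm below this point. Loose, about 70 g, stands upright in the block; z is its axis, up.
- shank_foot (a point): Middle of the foot of the candle's shank (slightly chamfered edge), 60 mm below candle_grip; z up along the shank.
- block_mouth (a point): Middle of the hole's mouth on top of the fixed dark wooden block (70 x 70 x 40 mm) in which the candle starts; the shank stands 30 mm deep in a 14 mm hole, so 22 mm of bare shank shows above the block.
- socket_mouth (a point): Middle of the mouth of the collet's bore, at the very top of the fixed brass stand, 95 mm above the work surface. The vertical bore is 13.8 mm in diameter and 36 mm deep with a 1.5 mm chamfer at the mouth. With the shank home, 16 mm of it shows between the mouth and the red body, and the candle's top is 35 mm above the mouth.
- socket_floor (a point): Middle of the bore's floor, 36 mm below socket_mouth; a fully home shank's foot rests here.
- nut_mid (a point): Point on the stand's axis half-way up the ring nut: knurled brass ring, 46 mm outside diameter, 26 mm high, top 1 mm below socket_mouth; grasp it across its diameter from above, astride the candle. It turns in place (no rise or sink) with 0.13 N m of steady friction, which also keeps it from turning back. Clockwise from above tightens. This point does not turn with the nut.
- socket: The steel sleeve with the bore, fixed in the stand (24 mm square under a round 34 mm cover plate level with socket_mouth). Its origin is on the stand's axis at the work surface, z up.
- collet: Three steel jaws, 7 to 21 mm below socket_mouth, which the nut closes on the shank, 4 mm per rad; they meet it after an unknown 0.7 to 2.0 rad. Then the nut's torque climbs by 1 N m per rad: 0.2 N m above its free-turning level is snug, over 0.35 too tight (when stopped, the friction may read reversed). Origin (fixed): on the stand's axis at the work surface.
- elephant_mid (a point): Yellow ceramic elephant, about 115 mm long, 50 mm wide, 80 mm high, loose; point 40 mm above its underside. Bystander.
- cup_mid (a point): Glass offering cup, 60 mm in diameter, 60 mm high, loose; point 30 mm above its underside. Bystander.
- bell_mid (a point): Aluminium hand bell standing on its mouth, 54 mm in diameter, 79 mm high, loose; point 40 mm above its underside. Bystander.
Not all that is in view belongs to the job. Of the things shaped like the part that bears socket_mouth, the brass one is meant.

How it is judged:
On the way, in this order (a step that is already met when the one before it is completed fails the run):
1. the shank is fully home in the collet (distance between shank_foot and socket_floor below 0.004 m and angle between candle_grip's own z axis and vertical below 0.08 rad), for 0.2 s.
2. the collet grips the shank (contact force between collet and candle above 15 N), for 0.2 s.
At the end, for the whole second after the job is handed in: the candle is upright (within 0.08 rad) and at rest with its shank's foot within 4 mm of the floor of the bore, and the collet's three jaws together press on it with more than 15 N (all of step 1 and contact force between collet and candle above 15 N and linear speed of candle below 0.02 m/s); the robot touches nothing.
It fails at once if the collet is overtightened (jaws together over 100 N) (contact force between collet and candle above 100 N).
It fails at once if the candle is forced against the socket (over 25 N) (contact force between socket and candle above 25 N).
It fails at once if the elephant is moved by over 20 mm or tipped (distance of elephant_mid from where it was at the start of the episode above 0.02 m or angle between elephant_mid's own z axis and vertical above 0.3 rad).
It fails at once if the cup is moved by over 20 mm or tipped (distance of cup_mid from where it was at the start of the episode above 0.02 m or angle between cup_mid's own z axis and vertical above 0.3 rad).
It fails at once if the bell is moved by over 20 mm or tipped (distance of bell_mid from where it was at the start of the episode above 0.02 m or angle between bell_mid's own z axis and vertical above 0.3 rad).
It also fails if it takes over 64 s, if anything falls off the work surface, if the arm or the gripper's body presses on something with over 40 N, if the wrist force passes 120 N, or if a joint passes its speed limit or range.

### The arm

A 6-joint arm with a two-finger parallel gripper is mounted at the origin on the work surface. World frame = base frame: x ahead of the robot, y to its left, z up, the work surface at z = 0. Lengths are in m, angles in rad, forces in N, time in s.
With the tool pointing down it reaches from about 0.35 to 0.85 m from the base axis. Payload 8.1 kg.
Tool frame: the origin (TCP) lies at the very end of the fingers, on their centre line; the grasp point (between the pads) lies 19 mm behind it; z points along the fingers, x is the direction in which the jaws open and shut, and the axes are right-handed (so a half turn about z gives the same grasp; the last joint's range is limited). The gripper opens to 93 mm and grips with 3 to 60 N. Pads are 15 mm wide; open, the fingers measure 128 mm over their backs; the gripper's body (75 mm by 188 mm) begins 65 mm behind the grasp point.
Start: joints at [1.02, 0.13, 1.488, -0, 1.523, -0.085], TCP at [0.269, 0.536, 0.219] pointing down, gripper open.
Joint ranges: [-2.96, 2.96], [-0.89, 2.26], [0.02, 2.5], [-1.34, 4.48], [0, 2.73], [-2.66, 2.66]. Speed limits (rad/s): [2.39, 2.39, 2.79, 3.14, 3.14, 3.14].

### API

Orientations are given as a 3x3 rotation matrix whose columns are the frame's x, y, z axes.
In Python, from station import * gives the robot as it stands.
- The arm moves only by the tool move_arm, never from a script. Its argument "motion" is a list that holds one entry, the list of rows, each a list of 4 numbers: the shift along the world's x, y, z in cm, then the turn about the world's z in rad. A call has 1 to 5 rows; each row is the pose to reach, as a shift and turn from the pose measured when the call began; what a row does not reach only later rows make up. A row lasts 1/12 s, in which the tool goes at most 41.7 mm and 7.16 degrees, less where a joint would pass 70% of its speed; a pose out of reach is approached as far as the arm can. A call with a gripper value outside its range is refused whole. "gripper" is the gripper's target within -1 to 1 (fully open at 1, half-way at 0, shut at -1), set as the call begins (left out, the last holds). The fingers move at their own pace and stop on an object; "force" is the grip in N (left out, the last holds). Time passes only in rows, so rows that repeat a pose let the fingers close. It gives the time, the measured TCP pose, the force and the opening at its end, in the units of the state.
- state(): the state, without advancing time (a new reading comes with each control period).
- grab_frame(name): name is "scene" or "top" or "wrist"; returns a dict with "color" (420x560x3 uint8, red, green, blue), "z_map" (420x560 float32, m along the optical axis (not along the pixel's ray), 0 where there is no reading), "fovy" (degrees; the focal length in pixels is half the picture's height over the tangent of half this angle, whatever the lens; pixels are square), "cx", "cy" (the principal point, pixels), "R" (3x3) and "t" (3): a world point X has camera coordinates R X + t. Camera axes: x right, y down, z forward; pixel columns grow to the right and rows downward; lengths in m; the calibration is good to about 2 mm. A picture is of the moment at which its call begins.
- sign_off(): hands the job in, once; it reports no verdict.
The state is a dict: "time": time; "qpos": joint angles; "dq": joint speeds; "joint_efforts": joint torques, N m; "position": TCP position; "tool_rot": TCP orientation; "force": force on the tool from outside, world axes, zero at the start; "moment": the same for the moment, N m; "gripper_width": finger opening in m.
Only numpy, scipy, OpenCV 4.12 (cv2) and the standard library are available. Lean on these libraries where they do the work, as an engineer would, in place of code of your own. Each camera call takes 0.05 s, during which the arm holds its last target. There are 200 camera calls.

## Working session

There is one attempt and no reset: what is moved stays moved. The work goes in short steps, Python scripts to look and compute and a tool call to move; the robot and the scene stay as the last step left them, time stands still between calls to the robot, and variables do not carry over. Pictures are saved under pics/ and viewed, about 8 in all and at most 12, crops included, and the job is handed in when it is done.

Besides the shell and the picture viewer there is one more tool, called after "Emit:" as a command line: name --argument value ..., lists and objects as JSON in quotes. move_arm: Moves the arm, as the interface text tells. Its arguments: {"type":"object","properties":{"motion":{"type":"array","items":{"type":"array","items":{"type":"array","items":{"type":"number"}}}},"gripper":{"type":"number"},"force":{"type":"number"}},"required":["motion"]}

```bash
mkdir -p pics
cat > h.py <<'E'
from station import *
import numpy as np, cv2
def cloud(f):
    z=f["z_map"]; h,w=z.shape; fl=h/2/np.tan(np.radians(f["fovy"])/2)
    u,v=np.meshgrid(np.arange(w),np.arange(h))
    P=np.stack([(u-f["cx"])*z/fl,(v-f["cy"])*z/fl,z],-1)
    return (P-f["t"])@f["R"]   # R^T (P-t)
def save(n,c,s=1): cv2.imwrite("pics/"+n,cv2.resize(c[:,:,::-1],None,fx=s,fy=s,interpolation=cv2.INTER_CUBIC))
E
python3 - <<'E'
from h import *
s=state(); print(s["time"],s["position"],s["gripper_width"],s["force"])
for n in("scene","top"):
    f=grab_frame(n); np.savez("/tmp/"+n,**f); save(n+"0.png",f["color"]); print(n,f["fovy"],f["R"].round(2).tolist(),f["t"])
E
```

```text
0.0 [0.26915529 0.53560708 0.21762966] 0.09277663251862292 [-0.33270823 -0.04021979  0.66184446]
scene 54.36799682497315 [[-0.56, 0.83, 0.02], [0.48, 0.34, -0.81], [-0.67, -0.44, -0.59]] [ 0.36111481 -0.18001581  1.24775839]
top 47.974564028070084 [[-0.02, -1.0, -0.02], [-1.0, 0.02, -0.08], [0.08, 0.02, -1.0]] [-0.00599089  0.59833368  1.06702895]
```

View pics/scene0.png

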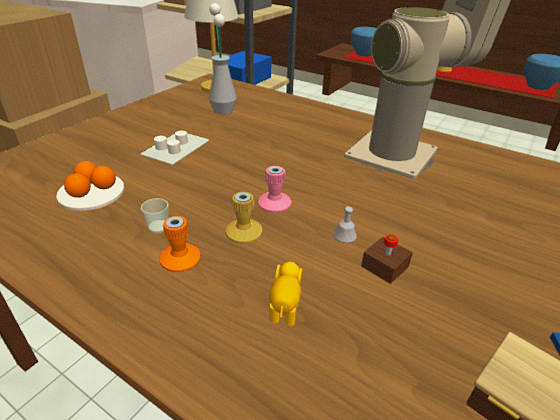

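View pics/top0.png

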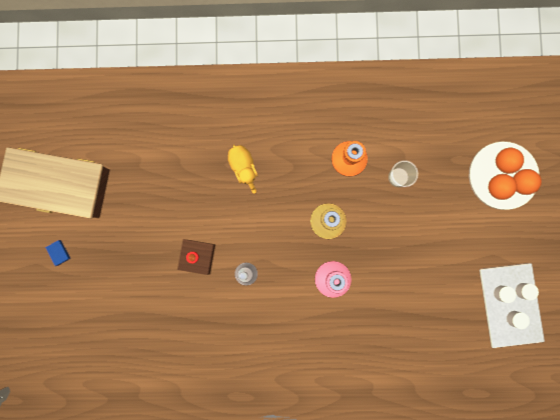

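Stands: orange (176,240 scene / 350,158 top), brass-yellow (243,215 / 329,221) and pink (275,188 / 333,280). The yellow-metal one is brass, so it is the one meant. The candle is at (391,245) in scene and (192,257) in top. I'll confirm in one crop and measure.

Run:
```python
from h import *
for n in("scene","top"):
    f=dict(np.load(f"/tmp/{n}.npz")); X=cloud(f); c=f["color"]; hsv=cv2.cvtColor(c,cv2.COLOR_RGB2HSV)
    print(n)
    v,u=(np.array((245,391)) if n=="scene" else np.array((257,192)))
    def sub(a,v,u,r): return a[v-r:v+r,u-r:u+r].reshape(-1,3)
    x=sub(X,v,u,14);h=sub(hsv,v,u,14).astype(int); m=((h[:,0]<6)|(h[:,0]>174))&(h[:,1]>190)&(h[:,2]>90)&(x[:,2]>.055)
    p=x[m];print("red",m.sum(),p.min(0),p.max(0),np.median(p,0), (p.min(0)+p.max(0))/2)
    v,u=((192,243) if n=="scene" else (219,332))
    x=sub(X,v,u,30);m=(x[:,2]>.088)&(x[:,2]<.11);p=x[m]
    print("stand top",m.sum(),p.min(0),p.max(0),np.median(p,0),(p.min(0)+p.max(0))/2)
    # block top
    v,u=((257,388) if n=="scene" else (257,196))
    x=sub(X,v,u,30);m=(abs(x[:,2]-.04)<.004);p=x[m];print("block",m.sum(),(p.min(0)+p.max(0))/2, cv2.minAreaRect((p[:,:2]*1000).astype(np.float32)))
    # tall stuff
    m=(X[...,2]>.03)&(X[...,2]<.2)&(X[...,0]>.3)&(X[...,0]<.85)&(abs(X[...,1])<.4)
    k,L,S,C=cv2.connectedComponentsWithStats(m.astype(np.uint8))
    for i in range(1,k):
        if S[i,4]>60: q=X[L==i]; print(S[i],q.min(0).round(3),q.max(0).round(3))
    if n=="scene": a=c[160:290,130:420]
    else: b=c[130:310,170:430]
a=cv2.resize(a,(780,350));b=cv2.resize(b,(360,250));o=np.zeros((600,780,3),np.uint8);o[:350]=a;o[350:,:360]=b
save("crop.png",o)
```

```text
scene
red 101 [0.47711532 0.15893918 0.06219878] [0.49991874 0.18317769 0.07765418] [0.4951919  0.17270292 0.07195105] [0.48851703 0.17105843 0.06992648]
stand top 304 [ 0.42005187 -0.16519641  0.08800981] [ 0.58559627 -0.11319087  0.09749094] [ 0.56067304 -0.13894821  0.09390218] [ 0.50282407 -0.13919364  0.09275038]
block 762 [0.48612437 0.17001575 0.03954761] ((485.0760192871094, 170.03060913085938), (71.4936294555664, 73.8997802734375), 79.123779296875)
[265 166  20  30 457] [ 0.407 -0.165  0.031] [ 0.452 -0.119  0.097]
[232 192  22  33 564] [ 0.539 -0.159  0.03 ] [ 0.587 -0.113  0.097]
[ 141  198   47   54 1252] [ 0.634 -0.334  0.03 ] [ 0.733 -0.166  0.097]
[338 206  16  24 227] [0.432 0.041 0.03 ] [0.462 0.075 0.078]
[ 363  234   50   38 1058] [0.446 0.129 0.03 ] [0.527 0.211 0.082]
[ 269  261   33   57 1368] [0.65  0.028 0.03 ] [0.743 0.094 0.08 ]
[472 334  35  69 833] [0.586 0.377 0.03 ] [0.709 0.4   0.064]
top
red 73 [0.47313821 0.15793306 0.0629802 ] [0.49543618 0.18245889 0.08227636] [0.484296   0.16732504 0.07585288] [0.48428719 0.17019597 0.07262828]
stand top 326 [ 0.53900735 -0.15718048  0.08808928] [ 0.58443779 -0.11345465  0.10201735] [ 0.56075567 -0.1352844   0.09468733] [ 0.56172257 -0.13531756  0.09505332]
block 815 [0.48475236 0.17111664 0.03998882] ((484.2442932128906, 171.3695526123047), (71.17772674560547, 70.20674896240234), 79.43013000488281)
[343 141  22  23 392] [ 0.685 -0.212  0.03 ] [ 0.731 -0.166  0.102]
[227 145  30  45 810] [0.636 0.027 0.032] [0.738 0.093 0.084]
[ 91 161  14  50 435] [0.594 0.378 0.03 ] [0.706 0.4   0.069]
[389 161  29  26 280] [ 0.632 -0.334  0.03 ] [ 0.69  -0.274  0.067]
[320 208  22  22 375] [ 0.539 -0.157  0.065] [ 0.584 -0.112  0.102]
[177 239  36  36 982] [0.444 0.131 0.031] [0.525 0.211 0.085]
[237 267  16  16 189] [0.425 0.042 0.031] [0.459 0.076 0.082]
[325 271  23  23 394] [ 0.403 -0.166  0.065] [ 0.449 -0.119  0.102]
```

View pics/crop.png

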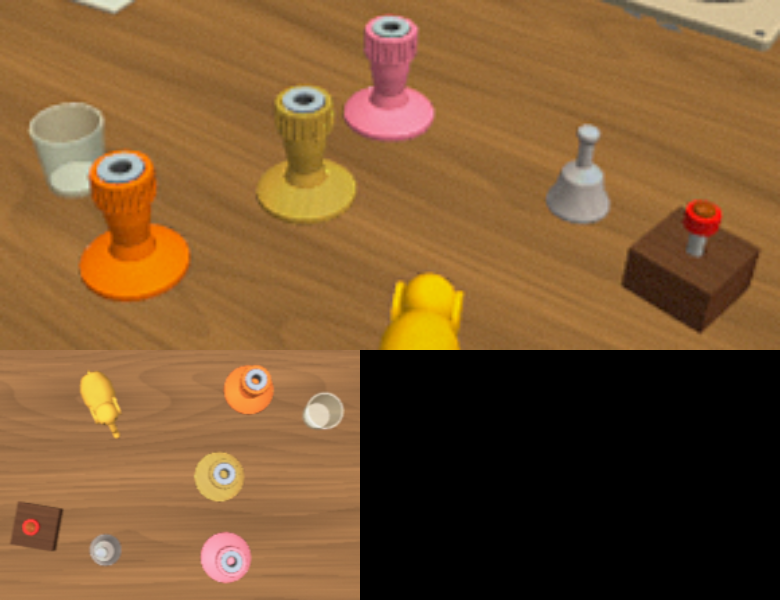

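Crop: the middle stand (305,150) is clearly brass metal; the left one is orange-painted and the right one pink. Brass axis is about (0.562,-0.136) and the candle about (0.485,0.170). Moving over the candle.

Emit:
move_arm --motion '[[[2.1, -3.5, 0, 0], [4.2, -7, 0, 0], [6.3, -10.5, 0, 0], [8.4, -14, 0, 0], [10.5, -17.5, 0, 0]]]' --gripper 1

```text
time: 0.52
position: [0.3744, 0.3589, 0.2172]
tool_rot: [[0.448, 0.894, -0.001], [0.894, -0.448, -0.002], [-0.002, -0.0, -1.0]]
force: [0.1, 0.1, 0.6]
gripper_width: 0.093
```

Emit:
move_arm --motion '[[[2.1, -3.5, 0, 0], [4.2, -7, 0, 0], [6.3, -10.5, 0, 0], [8.4, -14, 0, 0], [10.5, -17.5, 0, 0]]]'

```text
time: 0.93
position: [0.4798, 0.1819, 0.2169]
tool_rot: [[0.449, 0.894, -0.002], [0.894, -0.449, -0.002], [-0.003, -0.001, -1.0]]
force: [0.8, 0.6, 0.2]
gripper_width: 0.0927
```

Run:
```python
from h import *
s=state(); print(s["time"],s["position"],s["qpos"],s["tool_rot"],s["force"],s["moment"])
```

```text
0.9333 [0.47979674 0.18191144 0.21693232] [ 2.63516494e-01 -1.02918321e-01  1.72676730e+00 -1.44385494e-03
  1.51990772e+00 -8.42103457e-01] [[ 4.48511250e-01  8.93775543e-01 -1.71367439e-03]
 [ 8.93773643e-01 -4.48514047e-01 -1.95587536e-03]
 [-2.51672060e-03 -6.54404895e-04 -9.99996619e-01]] [0.78871865 0.60131011 0.20049923] [-0.04063719 -0.02917143 -0.01992276]
```

Emit:
move_arm --motion '[[[0.5, -1.2, -3, 0], [0.5, -1.2, -6, 0], [0.5, -1.2, -8, 0], [0.5, -1.2, -8, 0]]]'

```text
time: 1.27
position: [0.4813, 0.1684, 0.1313]
tool_rot: [[0.45, 0.893, -0.01], [0.893, -0.45, -0.004], [-0.008, -0.008, -1.0]]
force: [-0.4, 0.6, -0.6]
gripper_width: 0.0932
```

```bash
cat > w.py <<'E'
from h import *
import sys
s=state(); print(s["time"],s["position"],s["gripper_width"])
for n in ("wrist","top"):
    f=grab_frame(n); np.savez("/tmp/"+n+sys.argv[1],**f); X=cloud(f); hsv=cv2.cvtColor(f["color"],cv2.COLOR_RGB2HSV).astype(int)
    h=hsv[...,0]; m=((h<6)|(h>174))&(hsv[...,1]>190)&(hsv[...,2]>60)&(X[...,2]>.05)&(X[...,2]<.2)&(abs(X[...,0]-.5)<.15)&(abs(X[...,1])<.4)
    p=X[m]
    if len(p): print(n,len(p),(p.min(0)+p.max(0))/2,p.min(0),p.max(0),cv2.minEnclosingCircle((p[:,:2]*1000).astype(np.float32)))
    if n=="wrist": save(n+sys.argv[1]+".png",f["color"])
E
python3 w.py 1
```

```text
1.2667 [0.48133826 0.16838807 0.13132802] 0.09318121870844587
wrist 673 [0.48422539 0.17045469 0.07096051] [0.47130448 0.15769533 0.06415177] [0.49714631 0.18321405 0.07776926] ((484.2938537597656, 170.42822265625), 13.144572257995605)
```

View pics/wrist1.png

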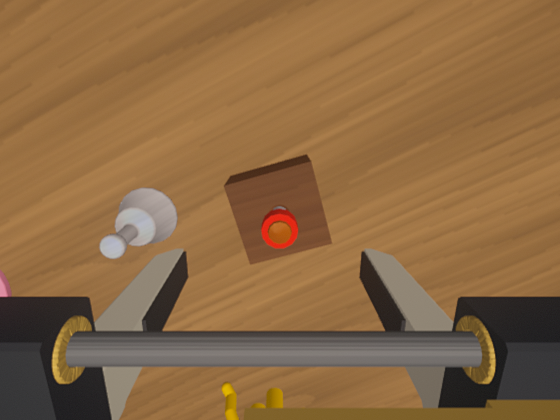

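Wrist view: candle at (280,229) centred between the fingers, clear of the bell. Position (0.4843,0.1704). Descending and gripping.

Emit:
move_arm --motion '[[[0.3, 0.2, -2.5, 0], [0.3, 0.2, -5, 0], [0.3, 0.2, -7, 0], [0.3, 0.2, -7.9, 0], [0.3, 0.2, -7.9, 0]]]'

```text
time: 1.78
position: [0.4863, 0.1719, 0.0568]
tool_rot: [[0.448, 0.894, -0.006], [0.894, -0.448, -0.003], [-0.005, -0.004, -1.0]]
force: [0.4, -0.1, 0.1]
gripper_width: 0.093
```

Emit:
move_arm --motion '[[[0, 0, 0, 0], [0, 0, 0, 0], [0, 0, 0, 0], [0, 0, 0, 0], [0, 0, 0, 0]]]' --gripper -1 --force 15

```text
time: 2.2
position: [0.487, 0.1721, 0.0579]
tool_rot: [[0.448, 0.894, -0.004], [0.894, -0.448, -0.002], [-0.004, -0.002, -1.0]]
force: [1.1, 0.5, 0.8]
gripper_width: 0.0641
```

Emit:
move_arm --motion '[[[0, 0, 0, 0], [0, 0, 0, 0], [0, 0, 0, 0], [0, 0, 0, 0], [0, 0, 0, 0]]]'

```text
time: 2.62
position: [0.487, 0.1721, 0.0578]
tool_rot: [[0.448, 0.894, -0.004], [0.894, -0.448, -0.003], [-0.004, -0.003, -1.0]]
force: [1.0, -0.6, -0.1]
gripper_width: 0.031
```

Emit:
move_arm --motion '[[[0, 0, 0, 0], [-0.27, -0.17, -0.3, 0], [-0.27, -0.17, -0.6, 0], [-0.27, -0.17, -0.6, 0], [-0.27, -0.17, -0.6, 0]]]' --gripper 0

```text
time: 3.03
position: [0.4838, 0.1703, 0.0513]
tool_rot: [[0.448, 0.894, -0.005], [0.894, -0.448, -0.003], [-0.005, -0.003, -1.0]]
force: [0.4, -0.1, -0.5]
gripper_width: 0.0464
```

Emit:
move_arm --motion '[[[0, 0, 0, 0], [0, 0, 0, 0]]]'

```text
time: 3.2
position: [0.4838, 0.1703, 0.0513]
tool_rot: [[0.448, 0.894, -0.005], [0.894, -0.448, -0.003], [-0.005, -0.003, -1.0]]
force: [0.1, -0.8, 0.7]
gripper_width: 0.0465
```

Well placed; close and lift.

Emit:
move_arm --motion '[[[0, 0, 0, 0], [0, 0, 0, 0], [0, 0, 0, 0], [0, 0, 0, 0], [0, 0, 0, 0]]]' --gripper -1 --force 15

```text
time: 3.62
position: [0.4839, 0.1703, 0.0514]
tool_rot: [[0.448, 0.894, -0.005], [0.894, -0.448, -0.003], [-0.005, -0.003, -1.0]]
force: [-1.1, -0.1, -0.1]
gripper_width: 0.0257
```

Emit:
move_arm --motion '[[[0, 0, 0, 0], [0, 0, 1.5, 0], [0, 0, 4, 0], [0, 0, 7, 0], [0, 0, 10, 0]]]'

```text
time: 4.03
position: [0.483, 0.1701, 0.1517]
tool_rot: [[0.448, 0.894, -0.007], [0.894, -0.448, -0.003], [-0.006, -0.005, -1.0]]
force: [1.0, 0.1, -1.3]
gripper_width: 0.0256
```

Emit:
move_arm --motion '[[[0, 0, 3, 0], [0, 0, 3.5, 0], [0, 0, 3.5, 0]]]'

```text
time: 4.28
position: [0.4848, 0.1705, 0.1897]
tool_rot: [[0.448, 0.894, -0.002], [0.894, -0.448, -0.002], [-0.002, -0.001, -1.0]]
force: [0.1, -0.2, -0.4]
gripper_width: 0.0254
```

```bash
python3 w.py 2
```

```text
4.2833 [0.48482793 0.17051986 0.18972721] 0.025374055821292738
```

View pics/wrist2.png

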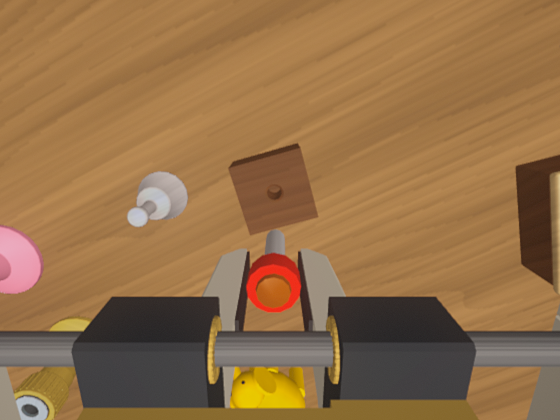

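Candle held, body at (274,285), shank straight down. Carrying to the stand, keeping the height.

Emit:
move_arm --motion '[[[0.9, -3.6, 0, 0], [1.8, -7.2, 0, 0], [2.7, -10.8, 0, 0], [3.6, -14.4, 0, 0], [4.5, -18, 0, 0]]]'

```text
time: 4.8
position: [0.5263, -0.0114, 0.183]
tool_rot: [[0.447, 0.894, -0.012], [0.894, -0.448, -0.003], [-0.008, -0.009, -1.0]]
force: [0.6, -0.3, -0.8]
gripper_width: 0.0255
```

Emit:
move_arm --motion '[[[0.5, -3, 0, 0], [1, -6, 0, 0], [1.4, -8, 0, 0], [1.4, -8, 0, 0]]]'

```text
time: 5.13
position: [0.5391, -0.095, 0.1801]
tool_rot: [[0.451, 0.893, -0.016], [0.893, -0.451, -0.003], [-0.01, -0.013, -1.0]]
force: [0.3, -0.1, -0.1]
gripper_width: 0.0253
```

```bash
cat > st.py <<'E'
from h import *
import sys
s=state(); print(s["time"],s["position"],s["gripper_width"])
for n in ("wrist","top"):
    f=grab_frame(n); np.savez("/tmp/"+n+sys.argv[1],**f); X=cloud(f); hsv=cv2.cvtColor(f["color"],cv2.COLOR_RGB2HSV).astype(int)
    near=(np.hypot(X[...,0]-.562,X[...,1]+.136)<.035)&(abs(X[...,2]-.0945)<.008)
    for nm,m in(("all",near),("grey",near&(hsv[...,1]<70))):
        p=X[m]
        if len(p)>10: print(n,nm,len(p),(p.min(0)+p.max(0))/2,p[:,2].max(),cv2.minEnclosingCircle((p[:,:2]*1000).astype(np.float32)))
    if n=="wrist": save(n+sys.argv[1]+".png",f["color"])
E
python3 st.py 3
```

```text
5.1333 [ 0.53908775 -0.09502875  0.18007056] 0.0253089641739736
wrist all 930 [ 0.55345984 -0.13543035  0.0917585 ] 0.09696424969282036 ((554.3519287109375, -135.4303436279297), 22.343801498413086)
wrist grey 350 [ 0.55689679 -0.13489015  0.09181952] 0.09696424969282036 ((556.7486572265625, -134.89015197753906), 16.49014663696289)
```

View pics/wrist3.png

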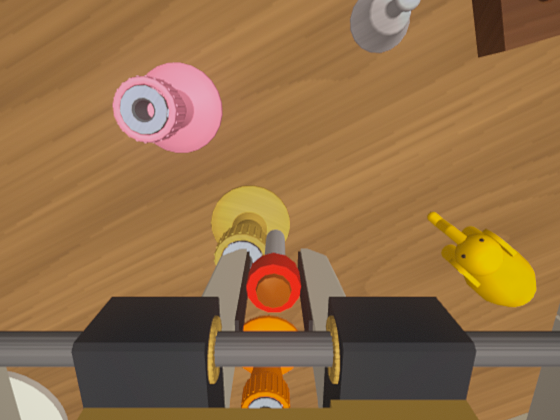

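The brass stand at (240,255) is half hidden by the finger. I'll shift away for a clear view before aligning.

Emit:
move_arm --motion '[[[3, -1, 1, 0], [6, -2, 1, 0], [6.5, -2.5, 1, 0], [6.5, -2.5, 1, 0], [6.5, -2.5, 1, 0]]]'

```text
time: 5.65
position: [0.6032, -0.1152, 0.1893]
tool_rot: [[0.448, 0.894, -0.018], [0.894, -0.448, -0.001], [-0.009, -0.016, -1.0]]
force: [-0.1, -0.9, -1.3]
gripper_width: 0.0256
```

Emit:
move_arm --motion '[[[0, 0, 0, 0], [0, 0, 0, 0]]]'

```text
time: 5.82
position: [0.6023, -0.114, 0.189]
tool_rot: [[0.447, 0.894, -0.019], [0.894, -0.447, -0.0], [-0.008, -0.017, -1.0]]
force: [0.4, 0.2, -1.1]
gripper_width: 0.0254
```

```bash
python3 st.py 4
python3 - <<'E'
from h import *
f=dict(np.load("/tmp/wrist4.npz")); X=cloud(f)
# bore: non-grey hole inside plate; candle shank & body seen
hsv=cv2.cvtColor(f["color"],cv2.COLOR_RGB2HSV).astype(int); h=hsv[...,0]
m=((h<6)|(h>174))&(hsv[...,1]>190)&(hsv[...,2]>60)&(X[...,2]>.1)&(f["z_map"]>0)
p=X[m]; print("red",len(p),p.min(0),p.max(0))
E
```

```text
5.8167 [ 0.60229669 -0.11404603  0.18897617] 0.025354450288484175
wrist all 2419 [ 0.56099904 -0.13614032  0.09199268] 0.09741681429887589 ((561.2024536132812, -136.1848602294922), 23.826112747192383)
wrist grey 1259 [ 0.56152    -0.13666878  0.09199584] 0.09741681429887589 ((561.4022827148438, -136.81417846679688), 17.416505813598633)
top all 261 [ 0.5607319  -0.13497395  0.09363165] 0.10040019991312936 ((560.622314453125, -135.04461669921875), 23.22628402709961)
top grey 138 [ 0.56052372 -0.13639712  0.09390605] 0.10040019991312936 ((560.6634521484375, -136.13389587402344), 16.91715431213379)
red 1557 [ 0.58950097 -0.12865654  0.20146344] [ 0.61577904 -0.10179847  0.2159384 ]
```

View pics/wrist4.png

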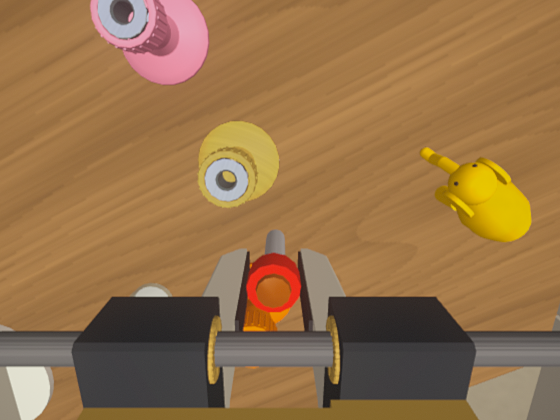

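Clear view: brass bore at (227,180), plate centre (0.5613,-0.1365). Tool has a 0.019 rad tilt; moving over the bore and checking it.

Emit:
move_arm --motion '[[[-2, -1.1, 0, 0], [-4, -2.2, 0, 0], [-4, -2.2, 0, 0], [-4, -2.2, 0, 0], [-4, -2.2, 0, 0]]]'

```text
time: 6.33
position: [0.563, -0.1364, 0.19]
tool_rot: [[0.448, 0.894, -0.017], [0.894, -0.448, -0.001], [-0.008, -0.015, -1.0]]
force: [-0.1, -0.4, -0.2]
gripper_width: 0.0256
```

Emit:
move_arm --motion '[[[0, 0, 0, 0], [0, 0, 0, 0]]]'

```text
time: 6.5
position: [0.5637, -0.1359, 0.1903]
tool_rot: [[0.447, 0.894, -0.016], [0.894, -0.448, -0.001], [-0.008, -0.014, -1.0]]
force: [0.2, 1.0, -0.5]
gripper_width: 0.0257
```

Emit:
move_arm --motion '[[[-0.15, 0, -1.5, 0], [-0.15, 0, -3, 0], [-0.15, 0, -4.2, 0], [-0.15, 0, -4.2, 0], [-0.15, 0, -4.2, 0]]]'

```text
time: 6.92
position: [0.5617, -0.1355, 0.1474]
tool_rot: [[0.447, 0.894, -0.018], [0.894, -0.447, 0.0], [-0.008, -0.016, -1.0]]
force: [0.3, -0.5, -0.3]
gripper_width: 0.0259
```

Emit:
move_arm --motion '[[[0, 0, 0, 0], [0, 0, 0, 0]]]'

```text
time: 7.08
position: [0.5623, -0.1356, 0.1483]
tool_rot: [[0.447, 0.894, -0.017], [0.894, -0.447, -0.0], [-0.008, -0.015, -1.0]]
force: [-0.1, 0.2, -0.5]
gripper_width: 0.0259
```

Run:
```python
from h import *
from scipy.optimize import least_squares
o=[]
for n in("scene","wrist"):
    f=grab_frame(n); X=cloud(f); hsv=cv2.cvtColor(f["color"],cv2.COLOR_RGB2HSV).astype(int)
    d=np.hypot(X[...,0]-.562,X[...,1]+.136); z=X[...,2]
    for nm,m in(("shank",(d<.012)&(z>.108)&(z<.142)&(hsv[...,1]<90)),("body",(d<.018)&(z>.145)&(z<.175)&(hsv[...,1]>180)),("nut",(d<.03)&(z>.07)&(z<.092)&(hsv[...,1]>80)),("plate",(d<.03)&(abs(z-.095)<.004)&(hsv[...,1]<80))):
        p=X[m]; r={"shank":.006,"body":.013,"nut":.023,"plate":0}[nm]
        if len(p)<8: print(n,nm,len(p));continue
        if r: s=least_squares(lambda c:np.hypot(p[:,0]-c[0],p[:,1]-c[1])-r,[.562,-.136],loss="soft_l1",f_scale=.001); print(n,nm,len(p),s.x,np.sqrt(np.mean(s.fun**2)))
        else: print(n,nm,len(p),cv2.minEnclosingCircle((p[:,:2]*1000).astype(np.float32)))
    if n=="scene": q=X.copy(); o.append(cv2.resize(f["color"][150:250,200:300],(400,400),interpolation=cv2.INTER_CUBIC))
    else: o.append(cv2.resize(f["color"][150:350,180:380],(400,400)))
save("ins.png",np.hstack(o)); s=state(); print(s["time"],s["force"],s["position"])
```

```text
scene shank 67 [ 0.56401439 -0.1362452 ] 0.0008682393312715928
scene body 41 [ 0.56324646 -0.13480539] 0.0019153801950578461
scene nut 186 [ 0.56223226 -0.13645469] 0.001180283606717173
scene plate 100 ((561.1405639648438, -136.22610473632812), 17.853912353515625)
wrist shank 401 [ 0.56291631 -0.13586257] 0.00022032013647730345
wrist body 1719 [ 0.56350324 -0.13677363] 0.0023157477312119768
wrist nut 551 [ 0.56126724 -0.13644564] 0.0031926903412775472
wrist plate 1212 ((561.7503662109375, -136.4940948486328), 17.50668716430664)
7.1833 [ 0.30698821 -0.39619234 -1.57818252] [ 0.56228585 -0.13562827  0.14831087]
```

View pics/ins.png

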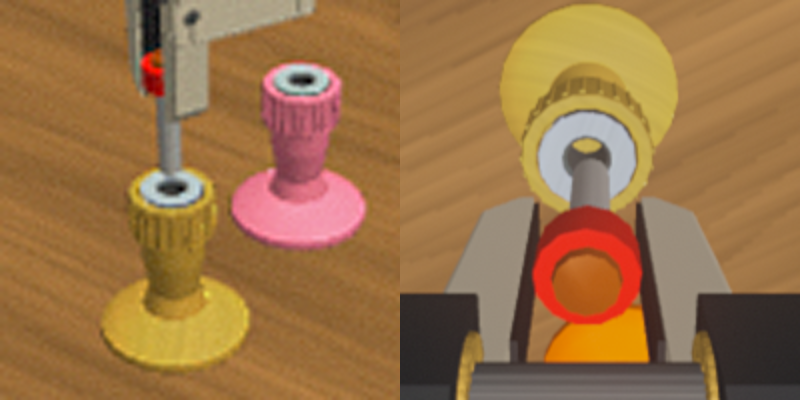

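Shank is just above the mouth, ~1.2 mm too far in +x and 0.5 mm in +y. Correcting while entering slowly.

Emit:
move_arm --motion '[[[-0.12, -0.05, 0, 0], [-0.12, -0.05, -0.5, 0], [-0.12, -0.05, -1.0, 0], [-0.12, -0.05, -1.3, 0], [-0.12, -0.05, -1.6, 0]]]'

```text
time: 7.6
position: [0.5607, -0.1361, 0.1315]
tool_rot: [[0.447, 0.894, -0.017], [0.894, -0.447, 0.0], [-0.008, -0.016, -1.0]]
force: [0.3, 0.5, -0.8]
gripper_width: 0.0253
```

Emit:
move_arm --motion '[[[0, 0, 0, 0], [0, 0, 0, 0]]]'

```text
time: 7.77
position: [0.5603, -0.1359, 0.1308]
tool_rot: [[0.447, 0.894, -0.019], [0.894, -0.447, 0.0], [-0.008, -0.017, -1.0]]
force: [0.1, 0.4, -0.1]
gripper_width: 0.0255
```

Emit:
move_arm --motion '[[[0.06, 0, -0.4, 0], [0.08, 0, -0.8, 0], [0.08, 0, -1.2, 0], [0.08, 0, -1.2, 0]]]'

```text
time: 8.1
position: [0.5604, -0.1357, 0.1174]
tool_rot: [[0.447, 0.894, -0.02], [0.894, -0.447, 0.001], [-0.008, -0.019, -1.0]]
force: [0.4, 0.3, -1.4]
gripper_width: 0.0255
```

Emit:
move_arm --motion '[[[0, 0, -0.3, 0], [0, 0, -0.7, 0], [0, 0, -0.8, 0]]]'

```text
time: 8.35
position: [0.56, -0.1356, 0.1085]
tool_rot: [[0.447, 0.894, -0.021], [0.894, -0.447, 0.001], [-0.008, -0.02, -1.0]]
force: [-0.0, 1.0, -0.9]
gripper_width: 0.0253
```

Emit:
move_arm --motion '[[[0.07, 0, -0.2, 0], [0.1, 0, -0.4, 0], [0.1, 0, -0.5, 0], [0.1, 0, -0.5, 0]]]'

```text
time: 8.68
position: [0.5608, -0.1355, 0.1032]
tool_rot: [[0.447, 0.894, -0.022], [0.894, -0.447, 0.001], [-0.008, -0.02, -1.0]]
force: [-0.3, 0.5, -1.4]
gripper_width: 0.0256
```

Emit:
move_arm --motion '[[[0, 0, -0.1, 0], [0, 0, -0.15, 0], [0, 0, -0.15, 0]]]'

```text
time: 8.93
position: [0.5608, -0.1355, 0.1016]
tool_rot: [[0.447, 0.894, -0.022], [0.894, -0.447, 0.001], [-0.008, -0.02, -1.0]]
force: [-0.5, 0.3, -1.6]
gripper_width: 0.0253
```

Emit:
move_arm --motion '[[[0, 0, -0.05, 0], [0, 0, -0.1, 0], [0, 0, -0.1, 0]]]'

```text
time: 9.18
position: [0.5608, -0.1355, 0.1006]
tool_rot: [[0.447, 0.894, -0.022], [0.894, -0.447, 0.001], [-0.008, -0.02, -1.0]]
force: [-0.4, -0.4, 0.0]
gripper_width: 0.0255
```

Emit:
move_arm --motion '[[[0, 0, 0, 0], [0, 0, 0, 0], [0, 0, 0, 0], [0, 0, 0, 0], [0, 0, 0, 0]]]' --gripper 0.8

```text
time: 9.6
position: [0.5608, -0.1355, 0.1007]
tool_rot: [[0.447, 0.894, -0.022], [0.894, -0.447, 0.001], [-0.008, -0.02, -1.0]]
force: [-1.4, -1.2, -0.4]
gripper_width: 0.0539
```

Emit:
move_arm --motion '[[[0, 0, 0, 0], [0, 0, 0, 0], [0, 0, 0, 0], [0, 0, 0, 0], [0, 0, 0, 0]]]'

```text
time: 10.02
position: [0.5608, -0.1355, 0.1006]
tool_rot: [[0.447, 0.894, -0.022], [0.894, -0.447, 0.001], [-0.008, -0.02, -1.0]]
force: [-0.0, 0.3, -0.2]
gripper_width: 0.0832
```

```bash
cat > chk.py <<'E'
from h import *
from scipy.optimize import least_squares
import sys
o=[]
for n in("scene","wrist"):
    f=grab_frame(n); X=cloud(f); hsv=cv2.cvtColor(f["color"],cv2.COLOR_RGB2HSV).astype(int)
    d=np.hypot(X[...,0]-.5615,X[...,1]+.136); z=X[...,2]
    p=X[(d<.02)&(z>.1)&(z<.15)]; h=hsv[(d<.02)&(z>.1)&(z<.15)]
    if len(p): 
        r=p[(h[:,1]>180)]; print(n,"top z",np.percentile(p[:,2],98),"red z lo/hi",r[:,2].min(),r[:,2].max(),"mid",(r[:,:2].min(0)+r[:,:2].max(0))/2)
    o.append(cv2.resize(f["color"][150:250,200:300] if n=="scene" else f["color"][150:350,180:380],(400,400),interpolation=cv2.INTER_CUBIC))
save(sys.argv[1],np.hstack(o)); s=state(); print(s["time"],s["position"],s["gripper_width"],s["force"],s["moment"],s["qpos"])
E
python3 chk.py home.png
```

```text
scene top z 0.13017481092009078 red z lo/hi 0.11030830420160834 0.1303432949473968 mid [ 0.56602558 -0.1342905 ]
wrist top z 0.12995637849471248 red z lo/hi 0.11267880711643759 0.1310106120892248 mid [ 0.56084563 -0.13532658]
10.1167 [ 0.56081844 -0.13547982  0.1006541 ] 0.08388210346658524 [ 0.19660718  0.48645594 -0.47171686] [-0.00555253  0.00083102 -0.017901  ] [-0.32232133  0.17559388  1.65848801 -0.00560261  1.32850881 -1.4279754 ]
```

View pics/home.png

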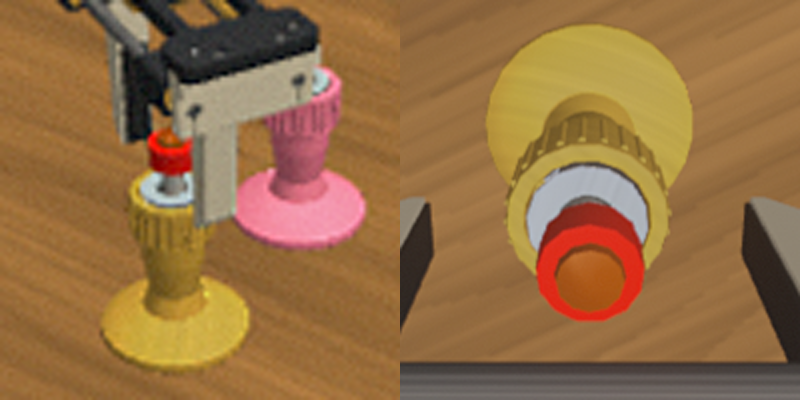

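Candle is home: top at z=0.130 (expected 0.130), upright on both views. Lowering astride it onto the nut.

Emit:
move_arm --motion '[[[0.03, -0.09, -1, 0], [0.03, -0.09, -2, 0], [0.03, -0.09, -3, 0], [0.03, -0.09, -3.7, 0], [0.03, -0.09, -3.7, 0]]]'

```text
time: 10.53
position: [0.5591, -0.1357, 0.0605]
tool_rot: [[0.447, 0.894, -0.026], [0.894, -0.447, 0.003], [-0.009, -0.025, -1.0]]
force: [-0.8, -1.2, -0.6]
gripper_width: 0.0837
```

Emit:
move_arm --motion '[[[0, 0, 0, 0], [0, 0, 0, 0]]]'

```text
time: 10.7
position: [0.5587, -0.1355, 0.0599]
tool_rot: [[0.447, 0.894, -0.027], [0.894, -0.447, 0.003], [-0.009, -0.026, -1.0]]
force: [-0.1, 0.6, -0.3]
gripper_width: 0.0837
```

Emit:
move_arm --motion '[[[0.22, -0.09, 0.3, 0], [0.22, -0.09, 0.4, 0], [0.22, -0.09, 0.4, 0], [0.22, -0.09, 0.4, 0]]]'

```text
time: 11.03
position: [0.5614, -0.1367, 0.0646]
tool_rot: [[0.447, 0.894, -0.026], [0.894, -0.447, 0.003], [-0.009, -0.025, -1.0]]
force: [0.0, -0.4, -0.7]
gripper_width: 0.0835
```

Emit:
move_arm --motion '[[[0, 0, 0, 0], [0, 0, 0, 0], [0, 0, 0, 0], [0, 0, 0, 0], [0, 0, 0, 0]]]' --gripper -1 --force 20

```text
time: 11.45
position: [0.5613, -0.1366, 0.0645]
tool_rot: [[0.447, 0.894, -0.026], [0.894, -0.447, 0.003], [-0.009, -0.025, -1.0]]
force: [-0.5, -0.6, -0.0]
gripper_width: 0.0549
```

Emit:
move_arm --motion '[[[0, 0, 0, 0], [0, 0, 0, 0], [0, 0, 0, 0], [0, 0, 0, 0], [0, 0, 0, 0]]]'

```text
time: 11.87
position: [0.5615, -0.1362, 0.0645]
tool_rot: [[0.447, 0.894, -0.026], [0.894, -0.447, 0.004], [-0.008, -0.025, -1.0]]
force: [2.7, 4.6, -1.4]
gripper_width: 0.0461
```

```bash
cat > m.py <<'E'
from station import *
import numpy as np
s=state(); R=np.array(s["tool_rot"]); print(round(s["time"],2),np.round(s["position"],4),"yaw",round(np.arctan2(R[1,0],R[0,0]),4),"w",round(s["gripper_width"],4),"F",np.round(s["force"],2),"M",np.round(s["moment"],3),"q6",round(s["qpos"][5],3),"tau6",np.round(s["joint_efforts"][5],3),"tilt",R[:2,2].round(3))
E
python3 m.py
```

```text
11.87 [ 0.5615 -0.1362  0.0645] yaw 1.1073 w 0.0461 F [ 2.69  4.6  -1.36] M [ 0.742 -0.337  0.045] q6 -1.429 tau6 0.058 tilt [-0.026  0.004]
```

Nut gripped (46.1 mm). Firm the grip and turn clockwise the first ~0.5 rad.

Emit:
move_arm --motion '[[[0, 0, 0, 0], [0, 0, 0, -0.05], [0, 0, 0, -0.1], [0, 0, 0, -0.15], [0, 0, 0, -0.2]]]' --force 40

```text
time: 12.28
position: [0.5615, -0.1361, 0.0645]
tool_rot: [[0.618, 0.786, -0.025], [0.786, -0.618, 0.009], [-0.008, -0.025, -1.0]]
force: [2.5, 2.2, -0.1]
gripper_width: 0.0454
```

```bash
python3 m.py
```

```text
12.28 [ 0.5615 -0.1361  0.0645] yaw 0.9051 w 0.0454 F [ 2.46  2.2  -0.09] M [ 0.448 -0.227  0.159] q6 -1.232 tau6 -1.086 tilt [-0.025  0.009]
```

Emit:
move_arm --motion '[[[0, 0, 0, -0.06], [0, 0, 0, -0.12], [0, 0, 0, -0.18], [0, 0, 0, -0.24], [0, 0, 0, -0.3]]]'

```text
time: 12.7
position: [0.5615, -0.1361, 0.0645]
tool_rot: [[0.824, 0.566, -0.021], [0.566, -0.824, 0.016], [-0.008, -0.025, -1.0]]
force: [1.5, 2.1, -0.2]
gripper_width: 0.0457
```

```bash
python3 m.py
```

```text
12.7 [ 0.5615 -0.1361  0.0645] yaw 0.6022 w 0.0457 F [ 1.52  2.06 -0.17] M [ 0.422 -0.265  0.106] q6 -0.937 tau6 -1.329 tilt [-0.021  0.016]
```

Free torque ≈0.13. Continue in smaller steps.

Emit:
move_arm --motion '[[[0, 0, 0, -0.04], [0, 0, 0, -0.08], [0, 0, 0, -0.12], [0, 0, 0, -0.16], [0, 0, 0, -0.2]]]'

```text
time: 13.12
position: [0.5615, -0.136, 0.0645]
tool_rot: [[0.921, 0.389, -0.017], [0.39, -0.921, 0.02], [-0.008, -0.025, -1.0]]
force: [1.2, 2.9, -0.2]
gripper_width: 0.0456
```

```bash
python3 m.py
```

```text
13.12 [ 0.5615 -0.136   0.0645] yaw 0.4004 w 0.0456 F [ 1.21  2.9  -0.21] M [ 0.397 -0.25   0.127] q6 -0.739 tau6 -0.844 tilt [-0.017  0.02 ]
```

Emit:
move_arm --motion '[[[0, 0, 0, -0.03], [0, 0, 0, -0.06], [0, 0, 0, -0.09], [0, 0, 0, -0.12]]]'

```text
time: 13.45
position: [0.5615, -0.136, 0.0645]
tool_rot: [[0.961, 0.275, -0.015], [0.275, -0.961, 0.022], [-0.008, -0.025, -1.0]]
force: [2.1, 2.4, -0.9]
gripper_width: 0.0457
```

```bash
python3 m.py
```

```text
13.45 [ 0.5615 -0.136   0.0645] yaw 0.2791 w 0.0457 F [ 2.07  2.37 -0.91] M [ 0.429 -0.223  0.155] q6 -0.621 tau6 -0.601 tilt [-0.015  0.022]
```

Emit:
move_arm --motion '[[[0, 0, 0, -0.03], [0, 0, 0, -0.06], [0, 0, 0, -0.08]]]'

```text
time: 13.7
position: [0.5616, -0.136, 0.0645]
tool_rot: [[0.981, 0.196, -0.013], [0.196, -0.98, 0.023], [-0.008, -0.025, -1.0]]
force: [1.2, 2.1, -0.6]
gripper_width: 0.0459
```

```bash
python3 m.py
```

```text
13.7 [ 0.5616 -0.136   0.0645] yaw 0.1975 w 0.0459 F [ 1.22  2.06 -0.61] M [ 0.33  -0.251  0.089] q6 -0.541 tau6 -0.119 tilt [-0.013  0.023]
```

Emit:
move_arm --motion '[[[0, 0, 0, -0.03], [0, 0, 0, -0.06], [0, 0, 0, -0.08]]]'

```text
time: 13.95
position: [0.5616, -0.136, 0.0645]
tool_rot: [[0.993, 0.116, -0.011], [0.116, -0.993, 0.024], [-0.008, -0.025, -1.0]]
force: [1.7, 3.1, 0.1]
gripper_width: 0.0457
```

```bash
python3 m.py
```

```text
13.95 [ 0.5616 -0.136   0.0645] yaw 0.1161 w 0.0457 F [1.65 3.09 0.14] M [ 0.37  -0.265  0.126] q6 -0.461 tau6 -0.123 tilt [-0.011  0.024]
```

Turned 0.99 rad, still free. Continue.

Emit:
move_arm --motion '[[[0, 0, 0, -0.03], [0, 0, 0, -0.06], [0, 0, 0, -0.09]]]'

```text
time: 14.2
position: [0.5616, -0.136, 0.0645]
tool_rot: [[1.0, 0.025, -0.009], [0.025, -0.999, 0.025], [-0.008, -0.025, -1.0]]
force: [1.8, 3.0, 0.1]
gripper_width: 0.0455
```

```bash
python3 m.py
```

```text
14.2 [ 0.5616 -0.136   0.0645] yaw 0.0247 w 0.0455 F [1.76 3.02 0.1 ] M [ 0.339 -0.206  0.13 ] q6 -0.371 tau6 -0.603 tilt [-0.009  0.025]
```

Emit:
move_arm --motion '[[[0, 0, 0, -0.03], [0, 0, 0, -0.06], [0, 0, 0, -0.09]]]'

```text
time: 14.45
position: [0.5616, -0.136, 0.0645]
tool_rot: [[0.998, -0.067, -0.007], [-0.067, -0.997, 0.025], [-0.008, -0.025, -1.0]]
force: [2.1, 3.2, -0.4]
gripper_width: 0.0456
```

```bash
python3 m.py
```

```text
14.45 [ 0.5616 -0.136   0.0645] yaw -0.0666 w 0.0456 F [ 2.13  3.16 -0.4 ] M [ 0.385 -0.178  0.165] q6 -0.281 tau6 -0.601 tilt [-0.007  0.025]
```

Emit:
move_arm --motion '[[[0, 0, 0, -0.03], [0, 0, 0, -0.06]]]'

```text
time: 14.62
position: [0.5616, -0.136, 0.0645]
tool_rot: [[0.992, -0.128, -0.005], [-0.128, -0.991, 0.026], [-0.008, -0.025, -1.0]]
force: [1.9, 2.4, -0.7]
gripper_width: 0.046
```

```bash
python3 m.py
```

```text
14.62 [ 0.5616 -0.136   0.0645] yaw -0.128 w 0.046 F [ 1.95  2.36 -0.74] M [ 0.378 -0.155  0.086] q6 -0.22 tau6 -0.585 tilt [-0.005  0.026]
```

Emit:
move_arm --motion '[[[0, 0, 0, -0.03], [0, 0, 0, -0.06]]]'

```text
time: 14.78
position: [0.5616, -0.136, 0.0645]
tool_rot: [[0.982, -0.188, -0.004], [-0.188, -0.982, 0.026], [-0.008, -0.025, -1.0]]
force: [1.1, 2.3, -0.8]
gripper_width: 0.0459
```

```bash
python3 m.py
```

```text
14.78 [ 0.5616 -0.136   0.0645] yaw -0.1893 w 0.0459 F [ 1.11  2.26 -0.83] M [ 0.398 -0.236  0.128] q6 -0.16 tau6 -0.584 tilt [-0.004  0.026]
```

Turned 1.30 rad, still free.

Emit:
move_arm --motion '[[[0, 0, 0, -0.03], [0, 0, 0, -0.06], [0, 0, 0, -0.08]]]'

```text
time: 15.03
position: [0.5616, -0.136, 0.0645]
tool_rot: [[0.964, -0.268, -0.001], [-0.267, -0.963, 0.026], [-0.008, -0.025, -1.0]]
force: [1.8, 2.3, -0.6]
gripper_width: 0.0456
```

```bash
python3 m.py
```

```text
15.03 [ 0.5616 -0.136   0.0645] yaw -0.2707 w 0.0456 F [ 1.78  2.28 -0.61] M [ 0.374 -0.197  0.139] q6 -0.079 tau6 -0.121 tilt [-0.001  0.026]
```

Emit:
move_arm --motion '[[[0, 0, 0, -0.03], [0, 0, 0, -0.06], [0, 0, 0, -0.08]]]'

```text
time: 15.28
position: [0.5616, -0.136, 0.0645]
tool_rot: [[0.939, -0.345, 0.001], [-0.345, -0.938, 0.026], [-0.008, -0.025, -1.0]]
force: [1.7, 2.1, -0.9]
gripper_width: 0.0459
```

```bash
python3 m.py
```

```text
15.28 [ 0.5616 -0.136   0.0645] yaw -0.3522 w 0.0459 F [ 1.67  2.06 -0.93] M [ 0.392 -0.243  0.157] q6 0.001 tau6 -0.126 tilt [0.001 0.026]
```

Emit:
move_arm --motion '[[[0, 0, 0, -0.03], [0, 0, 0, -0.06], [0, 0, 0, -0.08]]]'

```text
time: 15.53
position: [0.5616, -0.136, 0.0645]
tool_rot: [[0.907, -0.42, 0.003], [-0.42, -0.907, 0.026], [-0.008, -0.025, -1.0]]
force: [1.6, 2.8, -0.3]
gripper_width: 0.0453
```

```bash
python3 m.py
```

```text
15.53 [ 0.5616 -0.136   0.0645] yaw -0.4336 w 0.0453 F [ 1.57  2.81 -0.26] M [ 0.415 -0.134  0.093] q6 0.082 tau6 -0.126 tilt [0.003 0.026]
```

Emit:
move_arm --motion '[[[0, 0, 0, -0.03], [0, 0, 0, -0.06]]]'

```text
time: 15.7
position: [0.5616, -0.136, 0.0645]
tool_rot: [[0.88, -0.475, 0.005], [-0.475, -0.88, 0.026], [-0.008, -0.025, -1.0]]
force: [1.4, 2.9, -0.1]
gripper_width: 0.0459
```

```bash
python3 m.py
```

```text
15.7 [ 0.5616 -0.136   0.0645] yaw -0.4949 w 0.0459 F [ 1.43  2.91 -0.13] M [ 0.381 -0.233  0.156] q6 0.143 tau6 -0.633 tilt [0.005 0.026]
```

Emit:
move_arm --motion '[[[0, 0, 0, -0.03], [0, 0, 0, -0.06], [0, 0, 0, -0.08]]]'

```text
time: 15.95
position: [0.5617, -0.136, 0.0645]
tool_rot: [[0.838, -0.545, 0.007], [-0.545, -0.838, 0.025], [-0.008, -0.025, -1.0]]
force: [2.1, 2.6, 0.4]
gripper_width: 0.0458
```

```bash
python3 m.py
```

```text
15.95 [ 0.5617 -0.136   0.0645] yaw -0.5763 w 0.0458 F [2.12 2.64 0.37] M [ 0.335 -0.235  0.104] q6 0.224 tau6 -0.119 tilt [0.007 0.025]
```

Emit:
move_arm --motion '[[[0, 0, 0, -0.03], [0, 0, 0, -0.06]]]'

```text
time: 16.12
position: [0.5617, -0.1359, 0.0645]
tool_rot: [[0.803, -0.595, 0.008], [-0.595, -0.803, 0.025], [-0.008, -0.025, -1.0]]
force: [1.3, 2.9, -1.1]
gripper_width: 0.0458
```

```bash
python3 m.py
```

```text
16.12 [ 0.5617 -0.1359  0.0645] yaw -0.6376 w 0.0458 F [ 1.29  2.9  -1.14] M [ 0.399 -0.203  0.142] q6 0.285 tau6 -0.603 tilt [0.008 0.025]
```

Emit:
move_arm --motion '[[[0, 0, 0, -0.03], [0, 0, 0, -0.06], [0, 0, 0, -0.08]]]'

```text
time: 16.37
position: [0.5617, -0.136, 0.0645]
tool_rot: [[0.752, -0.659, 0.01], [-0.659, -0.752, 0.024], [-0.008, -0.025, -1.0]]
force: [2.1, 2.4, -0.9]
gripper_width: 0.0456
```

```bash
python3 m.py
```

```text
16.37 [ 0.5617 -0.136   0.0645] yaw -0.7189 w 0.0456 F [ 2.08  2.42 -0.9 ] M [ 0.415 -0.163  0.228] q6 0.367 tau6 -0.019 tilt [0.01  0.024]
```

Emit:
move_arm --motion '[[[0, 0, 0, -0.03], [0, 0, 0, -0.06]]]'

```text
time: 16.53
position: [0.5617, -0.136, 0.0645]
tool_rot: [[0.711, -0.703, 0.012], [-0.703, -0.711, 0.023], [-0.008, -0.025, -1.0]]
force: [1.2, 2.7, -0.9]
gripper_width: 0.0459
```

```bash
python3 m.py
```

```text
16.53 [ 0.5617 -0.136   0.0645] yaw -0.7801 w 0.0459 F [ 1.25  2.66 -0.88] M [ 0.369 -0.139  0.322] q6 0.428 tau6 -0.476 tilt [0.012 0.023]
```

Torque is climbing: 0.19 above the free level of ~0.13. One small nudge to land at snug.

Emit:
move_arm --motion '[[[0, 0, 0, -0.015], [0, 0, 0, -0.03]]]'

```text
time: 16.7
position: [0.5617, -0.136, 0.0645]
tool_rot: [[0.689, -0.725, 0.012], [-0.725, -0.689, 0.023], [-0.008, -0.025, -1.0]]
force: [2.3, 2.0, -0.1]
gripper_width: 0.0457
```

```bash
python3 m.py
```

```text
16.7 [ 0.5617 -0.136   0.0645] yaw -0.8105 w 0.0457 F [ 2.3   2.01 -0.08] M [ 0.4   -0.176  0.31 ] q6 0.459 tau6 0.074 tilt [0.012 0.023]
```

Excess ≈0.18–0.2 N m: snug. Let go and rise.

Emit:
move_arm --motion '[[[0, 0, 0, 0], [0, 0, 0, 0], [0, 0, 0, 0], [0, 0, 0, 0], [0, 0, 0, 0]]]' --gripper 0.8

```text
time: 17.12
position: [0.5616, -0.1362, 0.0645]
tool_rot: [[0.689, -0.724, 0.012], [-0.725, -0.689, 0.023], [-0.008, -0.024, -1.0]]
force: [-0.2, -0.1, 1.4]
gripper_width: 0.0745
```

Emit:
move_arm --motion '[[[0, 0, 0, 0], [0, 0, 0, 0], [0, 0, 0, 0], [0, 0, 0, 0], [0, 0, 0, 0]]]'

```text
time: 17.53
position: [0.5616, -0.1362, 0.0645]
tool_rot: [[0.689, -0.724, 0.012], [-0.725, -0.689, 0.023], [-0.008, -0.024, -1.0]]
force: [0.5, -0.8, 0.1]
gripper_width: 0.0837
```

Emit:
move_arm --motion '[[[0, 0, 2, 0], [0, 0, 4, 0], [0, 0, 7, 0], [0, 0, 10, 0], [0, 0, 12, 0]]]'

```text
time: 17.95
position: [0.5625, -0.1365, 0.1877]
tool_rot: [[0.689, -0.724, 0.015], [-0.725, -0.689, 0.022], [-0.005, -0.026, -1.0]]
force: [0.5, 0.1, 0.6]
gripper_width: 0.0839
```

Emit:
move_arm --motion '[[[0, 0, 1, 0], [0, 0, 1, 0], [0, 0, 1, 0]]]'

```text
time: 18.2
position: [0.5627, -0.1365, 0.1976]
tool_rot: [[0.689, -0.724, 0.016], [-0.725, -0.689, 0.021], [-0.005, -0.026, -1.0]]
force: [-0.5, -0.6, -0.0]
gripper_width: 0.0836
```

```bash
python3 chk.py end.png
python3 - <<'E'
from h import *
f=grab_frame("top");f0=dict(np.load("/tmp/top.npz"))
d=cv2.absdiff(f["color"],f0["color"]).max(2)
for n,(v,u) in dict(elephant=(165,242),bell=(274,245),cup=(174,403)).items(): print(n,d[v-25:v+25,u-20:u+20].mean())
E
```

```text
scene top z 0.12961318458664425 red z lo/hi 0.11087490919358498 0.12994393427670414 mid [ 0.56371361 -0.13620745]
wrist top z 0.13014057372964818 red z lo/hi 0.11417946297380778 0.13092865010270074 mid [ 0.56200661 -0.13733546]
18.3 [ 0.56143651 -0.13609845  0.19549235] 0.08364239124571958 [-0.75918731 -0.24510077 -0.46438783] [-0.05957416  0.0943677   0.0446518 ] [-0.34321665  0.0756967   1.5891852   0.02548537  1.4729972   0.4647643 ]
elephant 8.3605
bell 7.858
cup 45.4085
```

View pics/end.png

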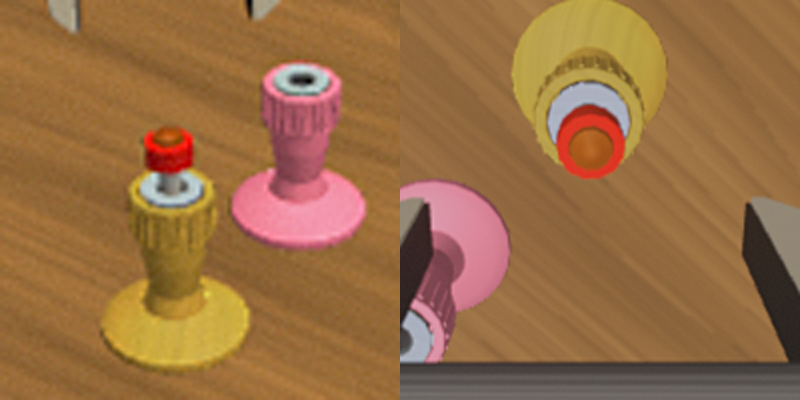

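The candle stands upright and home with its top at z=0.130, and the fingers are clear. The top view of the cup is most likely covered by the arm. Handing in.

```bash
python3 -c "
from station import *
print(sign_off(), state()['time'])"
```

```text
the job is handed in; nothing more can be done
the job is handed in; nothing more can be done
```

The red candle is fully home in the brass stand's collet, the ring nut is tightened to snug, and I handed the job in at about 18 s of the 64 s allowed.

- **Seating:** The shank went in with under 2 N read at the wrist. After release, both cameras put the candle's top at 0.130 m, the height expected when it is home. It looked upright in the last pictures.
- **Nut:** I turned it about 1.92 rad clockwise. It ran free at about 0.13 N m until roughly 1.7 rad, then climbed to about 0.31 N m. That is 0.18–0.19 above free, against 0.2 for snug and 0.35 for too tight.
- **Letting go:** I opened the gripper and raised it about 13 cm, clear of everything.

**Not confirmed:**
- The jaw force on the shank was only inferred from the nut's torque. I also did not check whether the nut sprang back after I let go.
- The elephant and bell look unmoved in the top view.
- The same comparison showed a large difference at the cup (45, against about 8 for the other two). I put it down to the arm covering that area, since nothing went near the cup, but I did not look again to be sure.
- The tool leaned up to about 0.027 rad during the job; I left it because the bore's clearance allowed for it.

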